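Fetch the steel channel from behind the containers

TASK

Clear the two containers that stand in front of the piece of steel U-channel out of the tray and stand both on the black rubber mat, then take the channel and lay it, open side up, squarely on the middle of the seat between the two stops of the blue jig. Then put the containers back upright, each where it stood at the start, and leave the square tube, the hammer and the brush undisturbed.

Things in the scene. Friction and masses are not known exactly. Their poses are not given: they have to be found in the camera images.
- tray: Grey metal tray, fixed, 190 (x) x 340 (y) mm, rim 25 mm high, floor and walls 4 mm thick. Origin under its centre, at table height; x points away from the robot. Front row: dark squares 56 mm wide at x = -52, y = -95, 0, +95 mm, a container on each. Back row: channel and square tube at x = 0, y = -47.5 and +47.5 mm, either way round, each with two containers close before it.
- tin_mid (a point): Plain round steel tin with a paper band, the same width all the way up: 41 mm diameter, 100 mm tall. Stands upright in the front row of the tray, on one of its three dark squares (which one varies). Loose, 0.14 to 0.35 kg. The point is its centre, 50 mm above its underside; z is up along it.
- can_mid (a point): Square grey plastic can with a small black screw cap: 40 x 40 mm, body 88 mm tall, cap 26 mm diameter, 102 mm tall in all. Stands upright in the front row of the tray, on one of its three dark squares (which one varies). Loose, 0.14 to 0.35 kg. The point is on its axis, 51 mm above its underside; z is up along it, x and y square to its sides.
- spray_mid (a point): Aluminium spray can with a sloping shoulder and a narrow white cap: body 41 mm diameter up to 84 mm high, cap 27 mm diameter from 92 mm up, 106 mm tall in all. Stands upright in the front row of the tray, on one of its three dark squares (which one varies). Loose, 0.14 to 0.35 kg. The point is on its axis, 53 mm above its underside; z is up along it.
- channel_mid (a point): The wanted piece: a short length of steel U-channel lying with its open side up (from above it shows a trough), 40 mm wide (x), 60 mm long (y, along the trough), 40 mm tall, wall 5 mm, 0.18 to 0.37 kg, loose. In the back row of the tray. The point is its centre, 20 mm above its underside; z is up.
- tube_mid (a point): A short length of steel square tube, closed on top, 40 (x) x 60 (y, along it) x 40 mm tall; in the back row beside the channel with 35 mm between them. It is not wanted and stays there. The point is its centre, 20 mm above its underside.
- jig: Welding jig, fixed, left or right of the tray: blue plate 140 (x) x 150 (y) x 12 mm with a bright steel seat 40 (x) x 60 (y) mm in its middle, seat top 16 mm above the table, and a dark stop, top 28 mm above the table, at each end of the seat; the stops stand 86 mm apart along y. The x sides of the seat are open for fingers. Origin under the middle of the seat, at table height.
- mat: Plain black rubber mat, fixed, flat, 220 (x) x 130 (y) x 3 mm thick, the side area; origin under its centre, at table height. On the other side of the tray from the jig.
- hammer: Wooden-handled hammer about 220 mm long, lying on the table beyond the tray; leave alone.
- brush: Wire brush with a wooden back, about 220 mm long and 34 mm high, lying bristles up on the table beyond the tray; leave alone.

How it is judged (in metres and radians):
On the way, in this order (a step that is already met when the one before it is completed fails the run):
1. the two containers in front of the channel stand on the mat together, the channel not yet taken (((x of can_mid in the frame of mat between -0.115 and 0.115 m and y of can_mid in the frame of mat between -0.07 and 0.07 m and height (world z) of can_mid below 0.06 m and angle between each of can_mid, spray_mid's own z axis and vertical below 0.15 rad and x of spray_mid in the frame of mat between -0.115 and 0.115 m and y of spray_mid in the frame of mat between -0.07 and 0.07 m and height (world z) of spray_mid below 0.062 m and (horizontal distance between tin_mid and channel_mid above 0.1 m or (x of tin_mid in the frame of mat between -0.115 and 0.115 m and y of tin_mid in the frame of mat between -0.07 and 0.07 m and height (world z) of tin_mid below 0.059 m and angle between tin_mid's own z axis and vertical below 0.15 rad))) or (x of tin_mid in the frame of mat between -0.115 and 0.115 m and y of tin_mid in the frame of mat between -0.07 and 0.07 m and height (world z) of tin_mid below 0.059 m and angle between each of tin_mid, spray_mid's own z axis and vertical below 0.15 rad and x of spray_mid in the frame of mat between -0.115 and 0.115 m and y of spray_mid in the frame of mat between -0.07 and 0.07 m and height (world z) of spray_mid below 0.062 m and (horizontal distance between can_mid and channel_mid above 0.1 m or (x of can_mid in the frame of mat between -0.115 and 0.115 m and y of can_mid in the frame of mat between -0.07 and 0.07 m and height (world z) of can_mid below 0.06 m and angle between can_mid's own z axis and vertical below 0.15 rad))) or (x of tin_mid in the frame of mat between -0.115 and 0.115 m and y of tin_mid in the frame of mat between -0.07 and 0.07 m and height (world z) of tin_mid below 0.059 m and angle between each of tin_mid, can_mid's own z axis and vertical below 0.15 rad and x of can_mid in the frame of mat between -0.115 and 0.115 m and y of can_mid in the frame of mat between -0.07 and 0.07 m and height (world z) of can_mid below 0.06 m and (horizontal distance between spray_mid and channel_mid above 0.1 m or (x of spray_mid in the frame of mat between -0.115 and 0.115 m and y of spray_mid in the frame of mat between -0.07 and 0.07 m and height (world z) of spray_mid below 0.062 m and angle between spray_mid's own z axis and vertical below 0.15 rad)))) and distance of channel_mid from where it was at the start of the episode below 0.02 m), for 0.2 s.
2. the channel lies on the seat of the jig (horizontal distance between channel_mid and jig below 0.012 m and z of channel_mid in the frame of jig between 0.032 and 0.04 m and angle between channel_mid's own z axis and vertical below 0.1 rad and angle between the y axis of channel_mid and the y axis of jig, either way round below 0.2 rad), for 0.2 s.
At the end, for the whole second after the job is handed in: The channel lies open side up on the jig's seat, its centre within 12 mm of the seat's and within 0.2 rad of square; each of the three containers stands upright within 15 mm of where it stood at the start; all released and at rest (all of step 2 and distance of each of tin_mid, can_mid, spray_mid from where it was at the start of the episode below 0.015 m and angle between each of tin_mid, can_mid, spray_mid's own z axis and vertical below 0.1 rad and linear speed of each of tin, can, spray, channel below 0.02 m/s); the robot touches nothing.
It fails at once if the tube was disturbed (moved more than 20 mm) (distance of tube_mid from where it was at the start of the episode above 0.02 m).
It fails at once if the hammer was disturbed (moved more than 20 mm) (distance of hammer from where it was at the start of the episode above 0.02 m).
It fails at once if the brush was disturbed (moved more than 20 mm) (distance of brush from where it was at the start of the episode above 0.02 m).
It also fails if it takes over 115 s, if anything falls off the work surface, if the arm or the gripper's body presses on something with over 40 N, if the wrist force passes 120 N, or if a joint passes its speed limit or range.

ROBOT

A 6-joint arm with a two-finger parallel gripper is mounted at the origin on the work surface. World frame = base frame: x ahead of the robot, y to its left, z up, the work surface at z = 0. Lengths are in mm, angles in rad, forces in N, time in s.
With the tool pointing down it reaches from about 375 to 925 mm from the base axis. Payload 5.7 kg.
Tool frame: the origin (TCP) lies midway between the tips of the shut fingers; the grasp point (between the pads) lies 19 mm behind it; z points along the fingers, y is the direction in which the jaws open and shut (so a half turn about z gives the same grasp; the last joint's range is limited). The gripper opens to 85 mm and grips with 20 to 120 N. Pads are 22 mm wide; open, the fingers measure 114 mm over their backs; the gripper's body (76 mm by 85 mm) begins 54 mm behind the grasp point. The pads swing forward as they close: fully open they stand 13 mm farther back than shut.
Start: joints at [-1.248, 0.359, 1.51, -0, 1.272, -0.115], TCP at [254.35, -543.387, 231.267] pointing down, gripper open.
Joint ranges: [-2.97, 2.97], [-1.01, 2.36], [0.21, 2.38], [-0.96, 4.11], [0.2, 2.71], [-2.98, 2.98]. Speed limits (rad/s): [2.39, 2.39, 3.14, 3.14, 3.14, 3.14].

INTERFACE

Orientations are given as a rotation vector (axis times angle).
In Python, from rig import ctrl, vision, order gives the robot as it stands.
- The arm moves only by the tool drive_tool, never from a script. Its argument "plan" is a list of rows, each a list of 7 numbers: the closure in counts, from 0 (fully open) to 255 (shut), then the shift along the tool's x, y, z in m, then the turn, a rotation vector about the tool's x, y, z in degrees. In form: [[grip, dx, dy, dz, rx, ry, rz], ...]. A call has 1 to 8 rows; each row shifts and turns the commanded pose from where the row before left it, along the tool's axes as they then stand; what a row does not reach is not made up. A row lasts 1/12 s, in which the tool goes at most 41.7 mm and 7.16 degrees, less where a joint would pass 70% of its speed; a pose out of reach is approached as far as the arm can. A call with a gripper value outside its range is refused whole. The fingers move at their own pace and stop on an object; "grip_force" is the grip in N (left out, the last holds). Time passes only in rows, so rows that do not move let the fingers close. It gives the time, the measured TCP pose, the force and the opening at its end, in the units of the state.
- ctrl.get_obs(): the state, without advancing time (a new reading comes with each control period).
- vision.snapshot(name): name is "side" or "top"; returns (picture, depth): 384x512x3 uint8, blue, green, red; 384x512 float32, mm along the optical axis (not along the pixel's ray), 0 where there is no reading.
- vision.get_calibration(name): a dict with "fx", "fy", "cx", "cy" (pixels), "eye" and "attitude" of the camera in the world. Camera axes: x right, y down, z forward; pixel columns grow to the right and rows downward; lengths in mm; the calibration is good to about 2 mm. A picture is of the moment at which its call begins. get_calibration takes no time and is no camera call.
- order.sign_off(): hands the job in, once; it reports no verdict.
The state is a dict: "time": time; "qpos": joint angles; "dq": joint speeds; "tau": joint torques, N m; "tcp_pos": TCP position; "ee_rot": TCP orientation; "contact_force": force on the tool from outside, world axes, zero at the start; "ft_torque": the same for the moment, N m; "finger_gap": finger opening in mm.
Only numpy, scipy, OpenCV 4.12 (cv2) and the standard library are available. Lean on these libraries where they do the work, as an engineer would, in place of code of your own. Each camera call takes 0.05 s, during which the arm holds its last target.

## Working session

There is one attempt and no reset: what is moved stays moved. The work goes in short steps, Python scripts to look and compute and a tool call to move; the robot and the scene stay as the last step left them, time stands still between calls to the robot, and variables do not carry over. Pictures are saved under pics/ and viewed, and the job is handed in when it is done.

Besides the shell and the picture viewer there is one more tool, called after "Request:" as name([rows], argument=value, ...), one row to a line, values as JSON. drive_tool: Moves the arm, as the interface text tells. Its arguments: {"type":"object","properties":{"plan":{"type":"array","items":{"type":"array","items":{"type":"number"}}},"grip_force":{"type":"number"}},"required":["plan"]}

```bash
ls; mkdir -p pics
python3 - <<'E'
from rig import ctrl, vision
import cv2, numpy as np
print(ctrl.get_obs())
for n in("side","top"):
    im,d=vision.snapshot(n); cv2.imwrite(f"pics/{n}0.png",im); np.savez(f"{n}0.npz",im=im,d=d)
    print(n,vision.get_calibration(n))
E
```

```text
pics
{'time': 0.0, 'qpos': array([-1.24810408e+00,  3.59505853e-01,  1.51146779e+00,  9.75879872e-06,
        1.27245407e+00, -1.15099741e-01]), 'dq': array([-0.00015175, -0.0007072 ,  0.00062269,  0.00158928, -0.00015558,
        0.00086979]), 'tau': array([-1.42925899e-03, -5.27617836e+01, -2.78621399e+01, -3.63441750e-04,
        1.30487993e-02, -5.70291931e-06]), 'tcp_pos': array([ 254.14280074, -542.76370253,  230.43960212]), 'ee_rot': array([-3.06484568e+00, -6.81802463e-01,  2.83921296e-04]), 'contact_force': array([0.30527807, 0.59715567, 0.77150173]), 'ft_torque': array([ 0.01236068,  0.00906319, -0.04689983]), 'finger_gap': 85.52788620711814}
side {'fx': 357.2526972521795, 'fy': 357.2526972521795, 'cx': 255.0267041727365, 'cy': 190.14650727883136, 'eye': array([265.96106139, 667.527039  , 715.76435955]), 'attitude': array([-0.64917113,  2.62798566, -1.2001814 ])}
top {'fx': 423.0546130811651, 'fy': 423.0546130811651, 'cx': 257.1831102858882, 'cy': 194.69648455628032, 'eye': array([ 533.03809682,   -6.92523046, 1200.160083  ]), 'attitude': array([-2.20545075,  2.19925141, -0.06061971])}
```

View pics/top0.png

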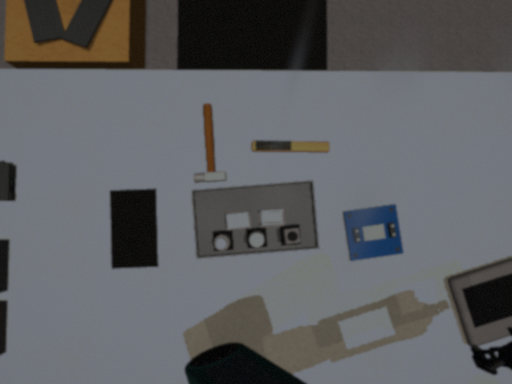

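View pics/side0.png

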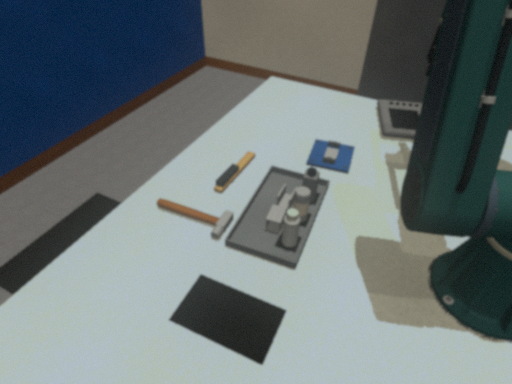

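The top view shows the mat at (134,228), the tray at (255,220), the jig at (373,232), and containers at (222,241), (257,238) and (291,235). I'll zoom in to tell the channel from the tube.

```bash
cat > h.py <<'E'
import numpy as np, cv2
from scipy.spatial.transform import Rotation as R
from rig import ctrl, vision
def cal(n):
    c=vision.get_calibration(n); return c, R.from_rotvec(c["attitude"]).as_matrix()
def pix2pt(n,uv,z):
    c,M=cal(n); uv=np.atleast_2d(uv).astype(float)
    r=np.c_[(uv[:,0]-c["cx"])/c["fx"],(uv[:,1]-c["cy"])/c["fy"],np.ones(len(uv))]@M.T
    t=(z-c["eye"][2])/r[:,2]; return c["eye"]+r*t[:,None]
def cloud(n,d):
    c,M=cal(n); v,u=np.mgrid[:384,:512]
    p=np.dstack([(u-c["cx"])/c["fx"]*d,(v-c["cy"])/c["fy"]*d,d])@M.T+c["eye"]; p[d==0]=np.nan; return p
def pt2pix(n,p):
    c,M=cal(n); q=(np.atleast_2d(p)-c["eye"])@M; return np.c_[q[:,0]/q[:,2]*c["fx"]+c["cx"],q[:,1]/q[:,2]*c["fy"]+c["cy"]]
E
python3 - <<'E'
from h import *
a=np.load('top0.npz'); im=a['im'];
cv2.imwrite('pics/topz.png',cv2.resize(im[175:265,185:325],None,fx=5.5,fy=5.5,interpolation=cv2.INTER_CUBIC))
b=np.load('side0.npz')['im']
cv2.imwrite('pics/sidez.png',cv2.resize(b[155:270,220:360],None,fx=5,fy=5,interpolation=cv2.INTER_CUBIC))
p=cloud('top',a['d'])
for (u,v) in [(222,241),(257,238),(291,235),(237,220),(272,216),(134,228),(373,232),(300,200),(60,150),(210,176),(269,146),(290,146)]: print(u,v,p[v,u].round(1))
E
```

```text
222 241 [464.2  73.5 109. ]
257 238 [471.6 -16.4  99.5]
291 235 [ 479.7 -104.2  104.3]
237 220 [517.3  37.6  48.7]
272 216 [528.2 -59.4   6.2]
134 228 [493.5 329.4   2.1]
373 232 [ 484.2 -342.5   12.8]
300 200 [ 573.8 -139.1    0.6]
60 150 [ 7.141e+02  5.435e+02 -4.000e-01]
210 176 [638.5 113.6  31.4]
269 146 [723.  -49.8  29.8]
290 146 [ 723.2 -108.3   30.1]
```

View pics/topz.png

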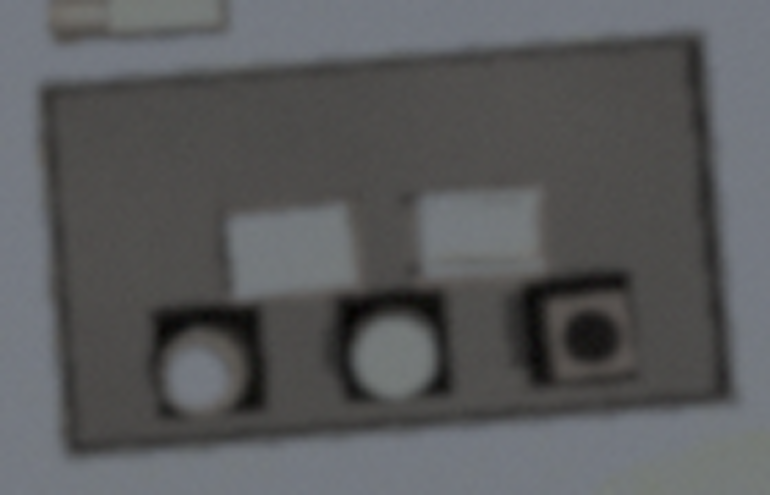

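View pics/sidez.png

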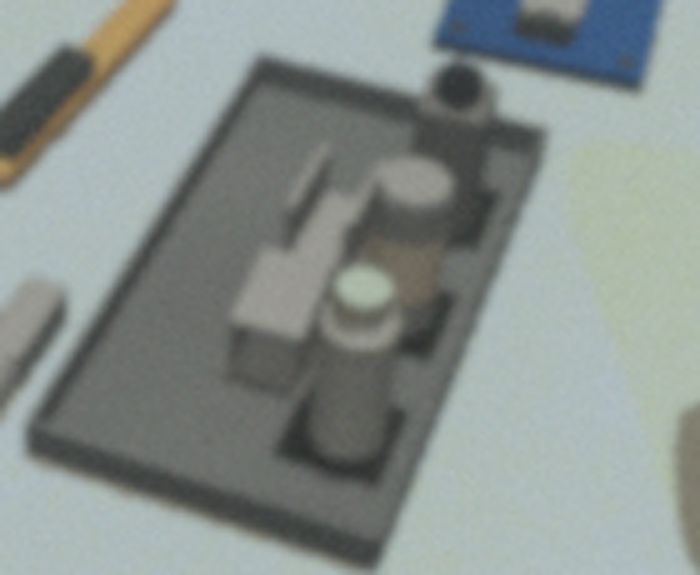

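```bash
cat > meas.py <<'E'
from h import *
def rect_from_mask(n,m,z):
    cs,_=cv2.findContours(m.astype(np.uint8),cv2.RETR_EXTERNAL,cv2.CHAIN_APPROX_NONE)
    c=max(cs,key=cv2.contourArea)[:,0]
    P=pix2pt(n,c,z)[:,:2].astype(np.float32)
    return cv2.minAreaRect(P),c
if __name__=="__main__":
    a=np.load('top0.npz'); im=a['im']; hsv=cv2.cvtColor(im,cv2.COLOR_BGR2HSV); V=hsv[...,2]; S=hsv[...,1]
    def box(x0,y0,x1,y1):
        b=np.zeros(V.shape,bool); b[y0:y1,x0:x1]=1; return b
    m=(V<112)&box(188,175,322,262)&~box(188,175,230,183); r,c=rect_from_mask('top',m,25); print('tray',r)
    m=(V<70)&box(95,180,172,275); print('mat',rect_from_mask('top',m,3)[0])
    m=(S>130)&(hsv[...,0]>95)&(hsv[...,0]<125)&box(335,195,415,270); print('jig',rect_from_mask('top',m,12)[0])
    for v,u in [(228,134),(190,260),(216,272),(150,60),(232,373)]: print(im[v,u],hsv[v,u])
    cv2.imwrite('pics/jigz.png',cv2.resize(im[200:265,338:408],None,fx=8,fy=8,interpolation=cv2.INTER_CUBIC))
    p=cloud('top',a['d'])
    for (nm,b,lo,hi) in [('spray',(205,225,242,255),75,200),('tin',(242,225,274,255),75,200),('can',(274,222,306,250),75,200),('tube',(222,205,255,230),30,60),('chan',(255,203,292,228),25,60),('jigstuff',(335,195,415,270),20,60),('jigseat',(335,195,415,270),14,60)]:
        q=p[b[1]:b[3],b[0]:b[2]]; k=(q[...,2]>lo)&(q[...,2]<hi); q=q[k]
        print(nm,k.sum(),q.mean(0).round(1),((q.min(0)+q.max(0))/2).round(1),np.ptp(q,axis=0).round(1), [np.round(t,1) for t in cv2.minAreaRect(q[:,:2].astype(np.float32))])
E
python3 meas.py
```

```text
tray ((520.345458984375, -10.308120727539062), (193.64389038085938, 344.0349426269531), 4.940745830535889)
mat ((493.3918762207031, 330.6006164550781), (217.3341827392578, 127.72993469238281), 2.3686907291412354)
jig ((483.8109130859375, -342.90863037109375), (133.47543334960938, 141.99412536621094), 8.427220344543457)
[11 11 13] [ 0 39 13]
[74 76 77] [20 10 77]
[125 121 116] [103  18 125]
[128 121 116] [108  24 128]
[117 121 117] [ 60   8 121]
spray 192 [460.6  75.3  99.7] [458.9  76.3  96.8] [39.8 39.3 36.6] [array([460.4,  76.3]), array([38.9, 38.6]), np.float64(44.3)]
tin 194 [469.  -15.2 102.2] [467.6 -15.1  92.2] [39.2 39.  32.3] [array([469. , -15.1]), array([38.4, 38.5]), np.float64(45.8)]
can 240 [ 478.5 -107.6   95.4] [ 478.8 -108.3   93.5] [41.8 42.3 33.7] [array([ 477.9, -108.6]), array([39.9, 40.1]), np.float64(7.8)]
tube 323 [517.3  35.8  43.2] [517.2  35.2  43.5] [43.8 60.2 13.5] [array([517.3,  35.7]), array([39.6, 59.6]), np.float64(7.2)]
chan 86 [525.6 -58.5  42.8] [522.9 -69.   40.1] [49.5 82.8 18.9] [array([525.8, -69.5]), array([87.3, 46.7]), np.float64(83.9)]
jigstuff 168 [ 484.7 -343.2   26.6] [ 484.6 -343.7   26.9] [ 55.8 117.   13.6] [array([ 484.6, -344. ]), array([ 39.6, 115.2]), np.float64(8.7)]
jigseat 552 [ 485.6 -343.6   19. ] [ 487.4 -340.3   23.8] [150.8 153.8  19.6] [array([ 485.1, -343.1]), array([138.9, 146.2]), np.float64(7.7)]
```

Run:
```python
from h import *
print(R.from_rotvec(ctrl.get_obs()['ee_rot']).as_matrix().round(3))
```

```text
[[ 0.906  0.424 -0.001]
 [ 0.424 -0.906  0.002]
 [ 0.    -0.002 -1.   ]]
```

View pics/jigz.png

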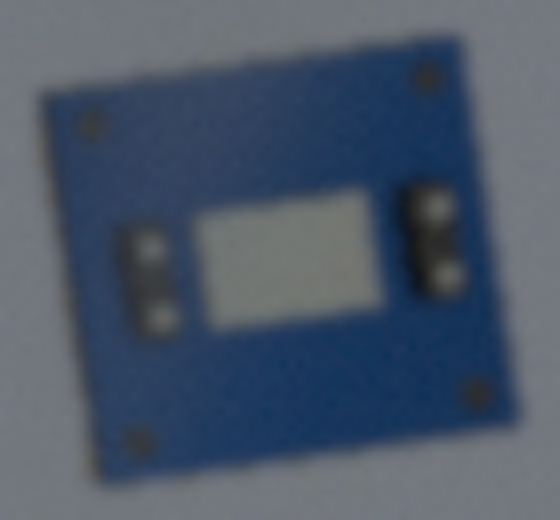

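```bash
cat >> h.py <<'E'
def go(x,y,z,psi,obs=None):
    """print tool-frame shift (m) and turn (deg) to reach xyz with tool down at yaw psi(deg)"""
    o=ctrl.get_obs() if obs is None else obs
    M=R.from_rotvec(o["ee_rot"]).as_matrix()
    d=M.T@(np.array([x,y,z])-o["tcp_pos"])
    c,s=np.cos(np.radians(psi)),np.sin(np.radians(psi))
    T=np.array([[c,s,0],[s,-c,0],[0,0,-1]])
    w=np.degrees(R.from_matrix(M.T@T).as_rotvec())
    print("shift m",(d/1000).round(4),"turn deg",w.round(2),"| now",o["tcp_pos"].round(1),"gap",round(o["finger_gap"],1),"t",round(o["time"],2),"F",np.round(o["contact_force"],1),"psi",round(np.degrees(np.arctan2(M[1,0],M[0,0])),2))
E
python3 - <<'E'
from meas import *
a=np.load('top0.npz'); im=a['im']; V=im.max(2)
def box(x0,y0,x1,y1):
    b=np.zeros(V.shape,bool); b[y0:y1,x0:x1]=1; return b
for nm,b,z in (('chan',(256,203,290,226),44),('tube',(222,205,254,231),44),('seat',(360,222,387,243),16),):
    m=(V>98)&box(*b); print(nm,m.sum(),rect_from_mask('top',m,z)[0])
hs=cv2.cvtColor(im,cv2.COLOR_BGR2HSV)
m=(V>65)&box(282,226,302,246); print('can',m.sum(),rect_from_mask('top',m,92)[0])
m=(V>85)&box(245,226,272,252); print('tin',rect_from_mask('top',m,104)[0])
for b in ((115,195,150,225),(115,235,150,262)): pass
E
python3 - <<'E'
from h import *
go(430,320,230,5)
go(469,-15,180,5)
E
```

```text
chan 327 ((525.8253784179688, -56.942955017089844), (41.38856887817383, 59.248477935791016), 4.524235248565674)
tube 329 ((516.5162353515625, 35.61338424682617), (40.54133987426758, 60.828433990478516), 7.274303436279297)
seat 329 ((484.79864501953125, -343.6201477050781), (43.70581817626953, 61.30110168457031), 8.18448543548584)
can 172 ((477.8716735839844, -110.57695770263672), (49.48126220703125, 41.94124221801758), 0.11259587854146957)
tin ((466.67279052734375, -15.100271224975586), (35.997222900390625, 33.56633758544922), 0.12691043317317963)
shift m [ 0.525  -0.7069  0.0018] turn deg [-0.1   0.   20.08] | now [ 254.2 -542.8  230.5] gap 85.4 t 0.1 F [-0.8  0.4 -0.5] psi 25.08
shift m [ 0.4183 -0.3869  0.0513] turn deg [-0.1   0.   20.08] | now [ 254.2 -542.8  230.5] gap 85.4 t 0.1 F [-0.8  0.4 -0.5] psi 25.08
```

Request:
drive_tool([
  [0,0,0,0,0,0,6.7],
  [0,0,0,0,0,0,6.7],
  [0,0,0,0,0,0,6.7],
  [0,0,0,0,0,0,0],
])

```text
time: 0.43
tcp_pos: [254.2, -543.0, 230.8]
ee_rot: [-3.138, -0.13, 0.0]
contact_force: [0.4, 0.4, -0.3]
finger_gap: 85.4
```

```bash
python3 -c "
from h import *
go(468.5,-15,180,5)"
```

```text
shift m [ 0.2572 -0.5085  0.0513] turn deg [-0.06  0.01 -0.25] | now [ 254.2 -543.   230.8] gap 85.4 t 0.43 F [ 0.4  0.4 -0.3] psi 4.75
```

Request:
drive_tool([
  [0,0.016,-0.032,0.002,0,0,0],
  [0,0.016,-0.032,0.002,0,0,0],
  [0,0.016,-0.032,0.002,0,0,0],
  [0,0.016,-0.032,0.002,0,0,0],
  [0,0.016,-0.032,0.002,0,0,0],
  [0,0.016,-0.032,0.002,0,0,0],
  [0,0.016,-0.032,0.002,0,0,0],
  [0,0.016,-0.032,0.002,0,0,0],
])

```text
time: 1.1
tcp_pos: [359.7, -275.5, 215.1]
ee_rot: [-3.138, -0.142, 0.0]
contact_force: [0.5, 0.9, -1.5]
finger_gap: 85.4
```

Request:
drive_tool([
  [0,0.016,-0.032,0.002,0,0,0],
  [0,0.016,-0.032,0.002,0,0,0],
  [0,0.016,-0.032,0.002,0,0,0],
  [0,0.016,-0.032,0.002,0,0,0],
  [0,0.016,-0.032,0.002,0,0,0],
  [0,0.016,-0.032,0.002,0,0,0],
  [0,0.016,-0.028,0.002,0,0,0],
  [0,0,0,0,0,0,0],
])

```text
time: 1.77
tcp_pos: [453.5, -43.8, 201.1]
ee_rot: [-3.136, -0.149, -0.001]
contact_force: [0.6, 0.2, 0.1]
finger_gap: 85.3
```

```bash
python3 -c "
from h import *
go(468.5,-15,50,5)"
```

```text
shift m [ 0.0175 -0.0269  0.1511] turn deg [-0.13 -0.06  0.43] | now [453.5 -43.8 201.1] gap 85.3 t 1.77 F [0.6 0.2 0.1] psi 5.43
```

Request:
drive_tool([
  [0,0.0175,-0.0269,0,0,0,-0.4],
  [0,0,0,0.03,0,0,0],
  [0,0,0,0.03,0,0,0],
  [0,0,0,0.02,0,0,0],
  [0,0,0,0,0,0,0],
])

```text
time: 2.18
tcp_pos: [463.8, -19.7, 117.9]
ee_rot: [-3.136, -0.153, 0.012]
contact_force: [-1.6, -0.8, -0.0]
finger_gap: 85.7
```

Run:
```python
from h import *
go(468.5,-15,50,5)
im,d=vision.snapshot("side"); cv2.imwrite("pics/s1.png",cv2.resize(im[120:280,200:380],None,fx=4,fy=3.7))
```

```text
shift m [ 0.0056 -0.004   0.0679] turn deg [-0.12  0.42  0.58] | now [463.8 -19.7 117.9] gap 85.7 t 2.18 F [-1.6 -0.8 -0. ] psi 5.58
```

View pics/s1.png

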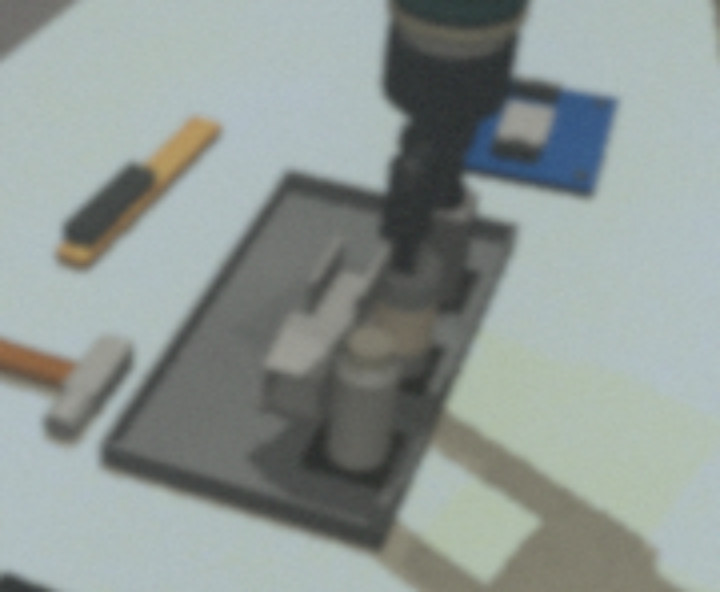

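The gripper hangs above the tin (about 410,280 in the crop), with nothing disturbed.

Request:
drive_tool([
  [0,0,0,0,0,0,0],
  [0,0,0,0,0,0,0],
])

```text
time: 2.4
tcp_pos: [468.3, -20.6, 122.6]
ee_rot: [3.138, 0.148, 0.003]
contact_force: [0.1, -0.1, -0.3]
finger_gap: 85.8
```

```bash
python3 -c "
from h import *
go(468.5,-15,50,5)"
```

```text
shift m [ 0.0006 -0.0056  0.0726] turn deg [ 0.03 -0.13  0.42] | now [468.3 -20.6 122.6] gap 85.8 t 2.4 F [ 0.1 -0.1 -0.3] psi 5.42
```

Request:
drive_tool([
  [0,0.0005,-0.0056,0,0,0,0.4],
  [0,0,0,0.02,0,0,0],
  [0,0,0,0.02,0,0,0],
  [0,0,0,0.02,0,0,0],
  [0,0,0,0.0125,0,0,0],
  [0,0,0,0,0,0,0],
  [0,0,0,0,0,0,0],
  [0,0,0,0,0,0,0],
])

```text
time: 3.07
tcp_pos: [468.2, -14.4, 49.9]
ee_rot: [3.138, 0.137, 0.003]
contact_force: [0.3, 0.1, -0.1]
finger_gap: 85.5
```

Request:
drive_tool([
  [255,0,0,0,0,0,0],
  [255,0,0,0,0,0,0],
  [255,0,0,0,0,0,0],
  [255,0,0,0,0,0,0],
  [255,0,0,0,0,0,0],
  [255,0,0,0,0,0,0],
  [255,0,0,0,0,0,0],
  [255,0,0,0,0,0,0],
], grip_force=40)

```text
time: 3.73
tcp_pos: [467.8, -14.7, 49.5]
ee_rot: [3.138, 0.137, 0.002]
contact_force: [-0.6, -2.0, 6.2]
finger_gap: 40.5
```

```bash
python3 -c "
from h import *
go(468.5,-15,50,5)"
```

```text
shift m [ 0.0007  0.0004 -0.0005] turn deg [ 0.03 -0.08 -0.01] | now [467.8 -14.7  49.5] gap 40.5 t 3.73 F [-0.6 -2.   6.2] psi 4.99
```

Request:
drive_tool([
  [255,0,0,-0.015,0,0,0],
  [255,0,0,-0.03,0,0,0],
  [255,0,0,-0.03,0,0,0],
  [255,0,0,-0.03,0,0,0],
  [255,0,0,-0.015,0,0,0],
  [255,0,0,0,0,0,0],
  [255,0,0,0,0,0,0],
], grip_force=50)

```text
time: 4.32
tcp_pos: [467.3, -14.4, 169.1]
ee_rot: [3.138, 0.136, 0.002]
contact_force: [0.3, -0.7, -4.2]
finger_gap: 39.8
```

```bash
python3 -c "
from h import *
go(445,330,169,5)"
```

```text
shift m [ 0.0077 -0.3451 -0.    ] turn deg [ 0.02 -0.08 -0.02] | now [467.3 -14.4 169.1] gap 39.8 t 4.32 F [ 0.3 -0.7 -4.2] psi 4.98
```

Request:
drive_tool([
  [255,0.001,-0.02,0,0,0,0],
  [255,0.001,-0.035,0,0,0,0],
  [255,0.001,-0.035,0,0,0,0],
  [255,0.001,-0.035,0,0,0,0],
  [255,0.001,-0.035,0,0,0,0],
  [255,0.001,-0.035,0,0,0,0],
  [255,0.001,-0.035,0,0,0,0],
  [255,0.001,-0.035,0,0,0,0],
])

```text
time: 4.98
tcp_pos: [450.0, 251.4, 166.4]
ee_rot: [3.137, 0.137, -0.007]
contact_force: [0.9, 0.6, -3.6]
finger_gap: 40.2
```

Request:
drive_tool([
  [255,0,-0.035,0,0,0,0],
  [255,0,-0.03,0,0,0,0],
  [255,0,-0.015,0,0,0,0],
  [255,0,0,0.03,0,0,0],
  [255,0,0,0.03,0,0,0],
  [255,0,0,0.02,0,0,0],
  [255,0,0,0,0,0,0],
  [255,0,0,0,0,0,0],
])

```text
time: 5.65
tcp_pos: [442.8, 328.7, 86.2]
ee_rot: [3.136, 0.136, -0.009]
contact_force: [0.6, -0.5, -2.9]
finger_gap: 40.6
```

```bash
python3 -c "
from h import *
go(445,330,49,5)"
```

```text
shift m [ 0.0025 -0.0012  0.0372] turn deg [ 0.15  0.35 -0.02] | now [442.8 328.7  86.2] gap 40.6 t 5.65 F [ 0.6 -0.5 -2.9] psi 4.98
```

Request:
drive_tool([
  [255,0,0,0.015,0,0,0],
  [255,0,0,0.012,0,0,0],
  [255,0,0,0.005,0,0,0],
  [255,0,0,0.003,0,0,0],
  [255,0,0,0,0,0,0],
  [255,0,0,0,0,0,0],
  [255,0,0,0,0,0,0],
])

```text
time: 6.23
tcp_pos: [445.8, 330.3, 54.7]
ee_rot: [-3.138, -0.136, -0.002]
contact_force: [0.6, 0.8, -2.6]
finger_gap: 40.4
```

```bash
python3 -c "
from h import *
go(445,330,48.5,5)"
```

```text
shift m [-0.0008  0.0003  0.0062] turn deg [-0.04 -0.08 -0.02] | now [445.8 330.3  54.7] gap 40.4 t 6.23 F [ 0.6  0.8 -2.6] psi 4.98
```

Request:
drive_tool([
  [255,0,0,0.003,0,0,0],
  [255,0,0,0.002,0,0,0],
  [255,0,0,0.001,0,0,0],
  [255,0,0,0,0,0,0],
  [255,0,0,0,0,0,0],
])

```text
time: 6.65
tcp_pos: [445.5, 330.2, 48.6]
ee_rot: [-3.138, -0.137, -0.001]
contact_force: [-0.7, -0.9, 4.5]
finger_gap: 39.9
```

Request:
drive_tool([
  [0,0,0,0,0,0,0],
  [0,0,0,0,0,0,0],
  [0,0,0,0,0,0,0],
  [0,0,0,0,0,0,0],
  [0,0,0,0,0,0,0],
  [0,0,0,0,0,0,0],
])

```text
time: 7.15
tcp_pos: [445.1, 330.0, 47.8]
ee_rot: [-3.139, -0.137, 0.0]
contact_force: [0.4, -0.8, 0.1]
finger_gap: 85.6
```

```bash
python3 -c "
from h import *
go(445,330,48.5,5)"
```

```text
shift m [-0.0001  0.     -0.0007] turn deg [-0.    0.01 -0.02] | now [445.1 330.   47.8] gap 85.6 t 7.15 F [ 0.4 -0.8  0.1] psi 4.98
```

Request:
drive_tool([
  [0,0,0,-0.02,0,0,0],
  [0,0,0,-0.04,0,0,0],
  [0,0,0,-0.04,0,0,0],
  [0,0,0,-0.03,0,0,0],
  [0,0,0,0,0,0,0],
  [0,0,0,0,0,0,0],
])

```text
time: 7.65
tcp_pos: [446.5, 330.8, 180.0]
ee_rot: [-3.136, -0.137, -0.007]
contact_force: [-0.5, 0.6, -1.2]
finger_gap: 85.5
```

Run:
```python
from meas import *
go(477.5,-109,50,5)
im,d=vision.snapshot("top"); V=im.max(2)
cv2.imwrite("pics/t2.png",cv2.resize(im[170:270,100:330],None,fx=3.4,fy=3.4,interpolation=cv2.INTER_CUBIC))
p=cloud('top',d)
q=p[222:250,274:306]; q=q[q[...,2]>75]; print('can',cv2.minAreaRect(q[:,:2].astype(np.float32)))
```

```text
shift m [-0.008   0.4411  0.129 ] turn deg [-0.12 -0.25 -0.01] | now [446.5 330.8 180. ] gap 85.5 t 7.65 F [-0.5  0.6 -1.2] psi 4.99
can ((477.8685607910156, -108.71775817871094), (40.12487030029297, 40.11159896850586), 7.643097877502441)
```

View pics/t2.png

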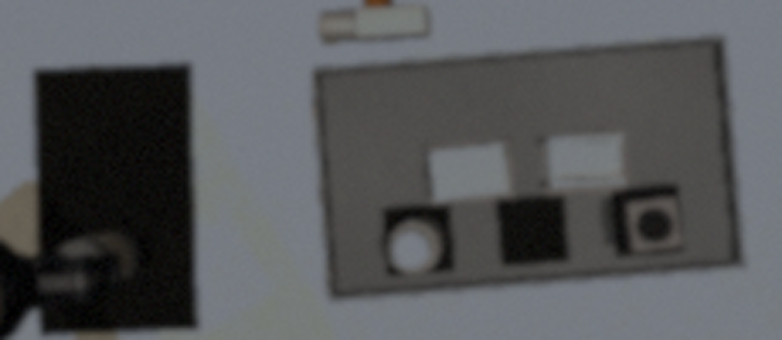

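Tin stands on the mat, with the middle square empty and the rest untouched. Next is the can.

Request:
drive_tool([
  [0,-0.0007,0.04,0,0,0,0],
  [0,-0.0007,0.04,0,0,0,0],
  [0,-0.0007,0.04,0,0,0,0],
  [0,-0.0007,0.04,0,0,0,0],
  [0,-0.0007,0.04,0,0,0,0],
  [0,-0.0007,0.04,0,0,0,0],
  [0,-0.0007,0.04,0,0,0,0],
  [0,-0.0007,0.04,0,0,0,0],
])

```text
time: 8.37
tcp_pos: [465.5, 9.1, 176.0]
ee_rot: [-3.138, -0.137, 0.006]
contact_force: [0.2, 0.0, -0.4]
finger_gap: 85.6
```

Request:
drive_tool([
  [0,-0.0007,0.04,0,0,0,0],
  [0,-0.0007,0.04,0,0,0,0],
  [0,-0.0007,0.04,0,0,0,-1.3],
  [0,0,0,0.02,0,0,0],
  [0,0,0,0.02,0,0,0],
  [0,0,0,0,0,0,0],
  [0,0,0,0,0,0,0],
  [0,0,0,0,0,0,0],
])

```text
time: 9.03
tcp_pos: [475.2, -108.4, 137.4]
ee_rot: [-3.136, -0.173, 0.003]
contact_force: [1.5, 0.2, 0.9]
finger_gap: 85.4
```

```bash
python3 -c "
from h import *
go(477.8,-109,50,6.3)"
```

```text
shift m [0.0027 0.0009 0.0874] turn deg [-0.06  0.1   0.02] | now [ 475.2 -108.4  137.4] gap 85.4 t 9.03 F [1.5 0.2 0.9] psi 6.32
```

Request:
drive_tool([
  [0,0.002,0,0.02,0,0,0],
  [0,0,0,0.02,0,0,0],
  [0,0,0,0.02,0,0,0],
  [0,0,0,0.02,0,0,0],
  [0,0,0,0.0075,0,0,0],
  [0,0,0,0,0,0,0],
  [0,0,0,0,0,0,0],
  [0,0,0,0,0,0,0],
])

```text
time: 9.7
tcp_pos: [478.8, -108.9, 51.5]
ee_rot: [3.136, 0.173, 0.003]
contact_force: [0.7, -0.0, 0.3]
finger_gap: 85.7
```

Request:
drive_tool([
  [255,0,0,0,0,0,0],
  [255,0,0,0,0,0,0],
  [255,0,0,0,0,0,0],
  [255,0,0,0,0,0,0],
  [255,0,0,0,0,0,0],
  [255,0,0,0,0,0,0],
  [255,0,0,0,0,0,0],
], grip_force=40)

```text
time: 10.28
tcp_pos: [478.1, -109.0, 50.9]
ee_rot: [3.137, 0.172, 0.001]
contact_force: [-1.5, 0.2, 6.2]
finger_gap: 39.9
```

```bash
python3 -c "
from h import *
go(477.8,-109,50,6.3)"
```

```text
shift m [-0.0003 -0.0001  0.0009] turn deg [ 0.02 -0.05 -0.02] | now [ 478.1 -109.    50.9] gap 39.9 t 10.28 F [-1.5  0.2  6.2] psi 6.28
```

Request:
drive_tool([
  [255,0,0,-0.015,0,0,0],
  [255,0,0,-0.03,0,0,0],
  [255,0,0,-0.03,0,0,0],
  [255,0,0,-0.03,0,0,0],
  [255,0,0,-0.015,0,0,0],
  [255,0,0,0,0,0,0],
  [255,0,0,0,0,0,0],
], grip_force=50)

```text
time: 10.87
tcp_pos: [477.7, -108.8, 170.4]
ee_rot: [3.137, 0.172, 0.002]
contact_force: [-0.9, -0.6, -3.9]
finger_gap: 39.7
```

```bash
python3 -c "
from h import *
go(545,330,170,6.3)"
```

```text
shift m [ 1.148e-01 -4.288e-01  4.000e-04] turn deg [ 0.02 -0.06 -0.02] | now [ 477.7 -108.8  170.4] gap 39.7 t 10.87 F [-0.9 -0.6 -3.9] psi 6.28
```

Request:
drive_tool([
  [255,0.005,-0.02,0,0,0,0],
  [255,0.009,-0.033,0,0,0,0],
  [255,0.009,-0.033,0,0,0,0],
  [255,0.009,-0.033,0,0,0,0],
  [255,0.009,-0.033,0,0,0,0],
  [255,0.009,-0.033,0,0,0,0],
  [255,0.009,-0.033,0,0,0,0],
  [255,0.009,-0.033,0,0,0,0],
])

```text
time: 11.53
tcp_pos: [515.9, 149.5, 167.6]
ee_rot: [3.136, 0.172, -0.007]
contact_force: [0.2, -1.0, -3.2]
finger_gap: 39.5
```

Request:
drive_tool([
  [255,0.009,-0.033,0,0,0,0],
  [255,0.009,-0.033,0,0,0,0],
  [255,0.009,-0.033,0,0,0,0],
  [255,0.009,-0.033,0,0,0,0],
  [255,0.008,-0.03,0,0,0,0],
  [255,0.003,-0.012,0,0,0,0],
  [255,0,0,0,0,0,0],
  [255,0,0,0,0,0,0],
])

```text
time: 12.2
tcp_pos: [543.9, 325.8, 167.8]
ee_rot: [3.135, 0.174, -0.006]
contact_force: [0.4, -0.0, -3.4]
finger_gap: 39.5
```

Request:
drive_tool([
  [255,0,0,0.02,0,0,0],
  [255,0,0,0.03,0,0,0],
  [255,0,0,0.03,0,0,0],
  [255,0,0,0.02,0,0,0],
  [255,0,0,0.01,0,0,0],
  [255,0,0,0,0,0,0],
  [255,0,0,0,0,0,0],
  [255,0,0,0,0,0,0],
])

```text
time: 12.87
tcp_pos: [546.6, 326.2, 61.6]
ee_rot: [-3.136, -0.171, -0.003]
contact_force: [-0.5, 0.4, -2.7]
finger_gap: 39.5
```

```bash
python3 -c "
from h import *
go(545,330,50,6.3)"
```

```text
shift m [-0.0012 -0.004   0.0116] turn deg [-0.04 -0.12 -0.05] | now [546.6 326.2  61.6] gap 39.5 t 12.87 F [-0.5  0.4 -2.7] psi 6.25
```

Request:
drive_tool([
  [255,0,0,0.004,0,0,0],
  [255,0,0,0.004,0,0,0],
  [255,0,0,0.002,0,0,0],
  [255,0,0,0.0015,0,0,0],
  [255,0,0,0,0,0,0],
  [255,0,0,0,0,0,0],
])

```text
time: 13.37
tcp_pos: [545.7, 326.4, 50.0]
ee_rot: [-3.137, -0.173, -0.001]
contact_force: [-1.4, -1.6, 5.1]
finger_gap: 39.5
```

Request:
drive_tool([
  [0,0,0,0,0,0,0],
  [0,0,0,0,0,0,0],
  [0,0,0,0,0,0,0],
  [0,0,0,0,0,0,0],
  [0,0,0,0,0,0,0],
  [0,0,0,0,0,0,0],
])

```text
time: 13.87
tcp_pos: [545.5, 326.3, 48.8]
ee_rot: [-3.137, -0.172, 0.0]
contact_force: [0.2, -0.2, -0.1]
finger_gap: 85.3
```

```bash
python3 -c "
from h import *
go(545,330,50,6.3)"
```

```text
shift m [-0.0001 -0.0038 -0.0012] turn deg [-0.01  0.   -0.02] | now [545.5 326.3  48.8] gap 85.3 t 13.87 F [ 0.2 -0.2 -0.1] psi 6.28
```

Request:
drive_tool([
  [0,0,0,-0.02,0,0,0],
  [0,0,0,-0.04,0,0,0],
  [0,0,0,-0.04,0,0,-6],
  [0,0,0,-0.03,0,0,-6.9],
  [0,0,0,0,0,0,-6.9],
  [0,0,0,0,0,0,-6.9],
  [0,0,0,0,0,0,-6.9],
  [0,0,0,0,0,0,-6.9],
])

```text
time: 14.53
tcp_pos: [545.5, 326.3, 179.2]
ee_rot: [-2.879, -1.256, -0.001]
contact_force: [0.5, -0.1, -0.9]
finger_gap: 85.1
```

Request:
drive_tool([
  [0,0,0,0,0,0,-6.9],
  [0,0,0,0,0,0,-6.9],
  [0,0,0,0,0,0,-6.9],
  [0,0,0,0,0,0,-6.9],
  [0,0,0,0,0,0,-6.9],
  [0,0,0,0,0,0,-6.9],
  [0,0,0,0,0,0,-6.9],
  [0,0,0,0,0,0,0],
])

```text
time: 15.2
tcp_pos: [545.4, 326.2, 178.7]
ee_rot: [-2.116, -2.322, 0.0]
contact_force: [0.3, -0.5, -0.1]
finger_gap: 85.7
```

Run:
```python
from meas import *
go(525.3,-57.3,140,94.8)
im,d=vision.snapshot("top"); V=im.max(2)
cv2.imwrite("pics/t3.png",cv2.resize(im[170:270,100:330],None,fx=3.4,fy=3.4,interpolation=cv2.INTER_CUBIC))
b=np.zeros(V.shape,bool); b[203:232,256:290]=1
m=(V>98)&b; print('chan',rect_from_mask('top',m,44)[0])
```

```text
shift m [-0.38   -0.0556  0.0387] turn deg [-0.01  0.    0.53] | now [545.4 326.2 178.7] gap 85.7 t 15.2 F [ 0.3 -0.5 -0.1] psi 95.33
chan ((525.6874389648438, -57.72967529296875), (43.63135528564453, 60.13520431518555), 0.13655981421470642)
```

View pics/t3.png

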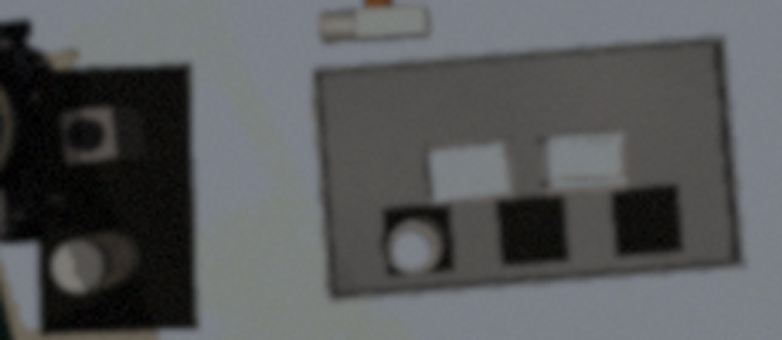

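Request:
drive_tool([
  [0,-0.04,-0.006,0,0,0,0],
  [0,-0.04,-0.006,0,0,0,0],
  [0,-0.04,-0.006,0,0,0,0],
  [0,-0.04,-0.006,0,0,0,0],
  [0,-0.04,-0.006,0,0,0,0],
  [0,-0.04,-0.006,0,0,0,0],
  [0,-0.04,-0.006,0,0,0,0],
  [0,-0.04,-0.006,0,0,0,0],
])

```text
time: 15.92
tcp_pos: [525.6, 1.4, 179.0]
ee_rot: [2.125, 2.313, 0.001]
contact_force: [0.9, -0.4, 0.6]
finger_gap: 85.4
```

Request:
drive_tool([
  [0,-0.04,-0.006,0,0,0,0],
  [0,-0.02,-0.002,0,0,0,0.8],
  [0,0,0,0.02,0,0,0],
  [0,0,0,0.02,0,0,0],
  [0,0,0,0.03,0,0,0],
  [0,0,0,0,0,0,0],
  [0,0,0,0,0,0,0],
  [0,0,0,0,0,0,0],
])

```text
time: 16.58
tcp_pos: [523.9, -57.2, 109.7]
ee_rot: [2.138, 2.301, 0.001]
contact_force: [-0.2, 0.1, 0.9]
finger_gap: 85.2
```

```bash
python3 -c "
from h import *
go(525.3,-57.3,10,94.3)"
```

```text
shift m [-0.0002  0.0013  0.0997] turn deg [ 0.03  0.   -0.1 ] | now [523.9 -57.2 109.7] gap 85.2 t 16.58 F [-0.2  0.1  0.9] psi 94.2
```

Request:
drive_tool([
  [0,0,0.0013,0.02,0,0,0],
  [0,0,0,0.03,0,0,0],
  [0,0,0,0.02,0,0,0],
  [0,0,0,0.02,0,0,0],
  [0,0,0,0.011,0,0,0],
  [0,0,0,0,0,0,0],
  [0,0,0,0,0,0,0],
  [0,0,0,0,0,0,0],
])

```text
time: 17.25
tcp_pos: [526.0, -57.3, 9.2]
ee_rot: [2.136, 2.301, 0.002]
contact_force: [0.0, 0.2, -0.0]
finger_gap: 84.9
```

Request:
drive_tool([
  [255,0,0,0,0,0,0],
  [255,0,0,0,0,0,0],
  [255,0,0,0,0,0,0],
  [255,0,0,0,0,0,0],
  [255,0,0,0,0,0,0],
  [255,0,0,0,0,0,0],
  [255,0,0,0,0,0,0],
], grip_force=40)

```text
time: 17.83
tcp_pos: [525.2, -57.2, 8.6]
ee_rot: [2.137, 2.302, 0.001]
contact_force: [-0.3, 0.1, 7.3]
finger_gap: 39.8
```

```bash
python3 -c "
from h import *
go(525.3,-57.3,10,94.3)"
```

```text
shift m [-0.0001  0.0001 -0.0014] turn deg [ 0.06  0.01 -0.03] | now [525.2 -57.2   8.6] gap 39.8 t 17.83 F [-0.3  0.1  7.3] psi 94.27
```

Request:
drive_tool([
  [255,0,0,-0.01,0,0,0],
  [255,0,0,-0.025,0,0,0],
  [255,0,0,-0.03,0,0,0],
  [255,0,0,-0.02,0,0,0],
  [255,0,0,0,0,0,-3.9],
  [255,0,0,0,0,0,0],
  [255,0,0,0,0,0,0],
], grip_force=60)

```text
time: 18.42
tcp_pos: [524.2, -57.0, 93.1]
ee_rot: [-2.059, -2.372, 0.0]
contact_force: [0.2, -0.3, -2.6]
finger_gap: 39.4
```

Run:
```python
from meas import *
go(484.8,-343.3,93,98.2)
im,d=vision.snapshot("top"); cv2.imwrite("pics/t4.png",cv2.resize(im[170:270,180:420],None,fx=3.3,fy=3.3,interpolation=cv2.INTER_CUBIC))
im,d=vision.snapshot("side"); cv2.imwrite("pics/s4.png",cv2.resize(im[120:280,200:380],None,fx=4,fy=3.7))
```

```text
shift m [-2.779e-01 -7.930e-02  1.000e-04] turn deg [-0.01 -0.01 -0.11] | now [524.2 -57.   93.1] gap 39.4 t 18.42 F [ 0.2 -0.3 -2.6] psi 98.09
```

View pics/s4.png

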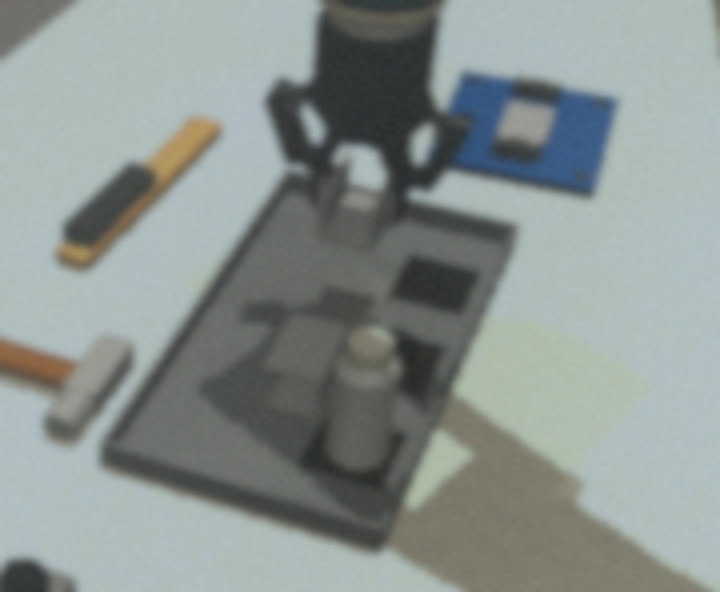

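The channel is held level, trough up, at (355,215) in the crop. The tube and spray can haven't moved. On to the jig.

Request:
drive_tool([
  [255,-0.02,-0.006,0,0,0,0],
  [255,-0.035,-0.01,0,0,0,0],
  [255,-0.035,-0.01,0,0,0,0],
  [255,-0.035,-0.01,0,0,0,0],
  [255,-0.035,-0.01,0,0,0,0],
  [255,-0.035,-0.01,0,0,0,0],
  [255,-0.035,-0.01,0,0,0,0],
  [255,-0.03,-0.008,0,0,0,0],
])

```text
time: 19.18
tcp_pos: [487.2, -327.0, 91.7]
ee_rot: [-2.058, -2.371, 0.0]
contact_force: [1.0, -0.1, -2.2]
finger_gap: 39.4
```

Request:
drive_tool([
  [255,-0.018,-0.005,0,0,0,0],
  [255,0,0,0.01,0,0,0],
  [255,0,0,0.01,0,0,0],
  [255,0,0,0,0,0,0],
  [255,0,0,0,0,0,0],
  [255,0,0,0,0,0,0],
])

```text
time: 19.68
tcp_pos: [485.8, -341.9, 72.2]
ee_rot: [-2.055, -2.374, -0.0]
contact_force: [1.0, -0.9, -2.1]
finger_gap: 39.4
```

Run:
```python
from meas import *
go(484.8,-343.3,21,98.2)
im,d=vision.snapshot("top"); cv2.imwrite("pics/t5.png",cv2.resize(im[190:275,330:420],None,fx=7,fy=7,interpolation=cv2.INTER_CUBIC))
```

```text
shift m [-0.0014 -0.0011  0.0512] turn deg [-0.07 -0.1   0.05] | now [ 485.8 -341.9   72.2] gap 39.4 t 19.68 F [ 1.  -0.9 -2.1] psi 98.25
```

View pics/t5.png

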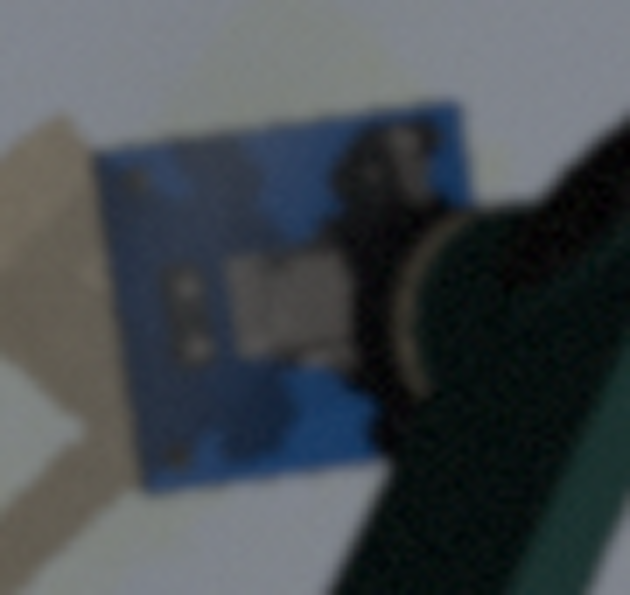

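The channel hangs over the seat at about (290,300) in the crop, square to it. Lowering.

Request:
drive_tool([
  [255,-0.0014,-0.001,0.01,0,0,0],
  [255,0,0,0.015,0,0,0],
  [255,0,0,0.012,0,0,0],
  [255,0,0,0.005,0,0,0],
  [255,0,0,0.003,0,0,0],
  [255,0,0,0,0,0,0],
  [255,0,0,0,0,0,0],
  [255,0,0,0,0,0,0],
])

```text
time: 20.4
tcp_pos: [485.7, -345.4, 28.3]
ee_rot: [2.057, 2.374, 0.0]
contact_force: [-0.5, -0.4, -2.1]
finger_gap: 39.4
```

Run:
```python
from meas import *
go(484.8,-343.3,20.5,98.2)
```

```text
shift m [ 0.0022 -0.0006  0.0078] turn deg [ 0.04  0.04 -0.01] | now [ 485.7 -345.4   28.3] gap 39.4 t 20.4 F [-0.5 -0.4 -2.1] psi 98.19
```

Request:
drive_tool([
  [255,0.002,-0.0005,0.003,0,0,0],
  [255,0,0,0.003,0,0,0],
  [255,0,0,0.0015,0,0,0],
  [255,0,0,0.0005,0,0,0],
  [255,0,0,0,0,0,0],
  [255,0,0,0,0,0,0],
])

```text
time: 20.9
tcp_pos: [484.4, -343.0, 20.7]
ee_rot: [-2.057, -2.374, -0.0]
contact_force: [-2.8, 1.7, 8.7]
finger_gap: 39.6
```

Request:
drive_tool([
  [0,0,0,0,0,0,0],
  [0,0,0,0,0,0,0],
  [0,0,0,0,0,0,0],
  [0,0,0,0,0,0,0],
  [0,0,0,0,0,0,0],
  [0,0,0,0,0,0,0],
])

```text
time: 21.4
tcp_pos: [484.5, -343.2, 19.7]
ee_rot: [-2.057, -2.374, -0.0]
contact_force: [-0.1, -0.6, -0.1]
finger_gap: 85.6
```

Request:
drive_tool([
  [0,0,0,-0.02,0,0,0],
  [0,0,0,-0.04,0,0,0],
  [0,0,0,-0.04,0,0,0],
  [0,0,0,-0.04,0,0,6.9],
  [0,0,0,-0.02,0,0,6.9],
  [0,0,0,0,0,0,6.9],
  [0,0,0,0,0,0,6.9],
  [0,0,0,0,0,0,6.9],
])

```text
time: 22.07
tcp_pos: [484.7, -343.3, 180.6]
ee_rot: [2.673, 1.649, 0.001]
contact_force: [-0.3, -0.7, -0.6]
finger_gap: 85.5
```

Request:
drive_tool([
  [0,0,0,0,0,0,6.9],
  [0,0,0,0,0,0,6.9],
  [0,0,0,0,0,0,6.9],
  [0,0,0,0,0,0,6.9],
  [0,0,0,0,0,0,6.9],
  [0,0,0,0,0,0,6.9],
  [0,0,0,0,0,0,6.9],
  [0,0,0,0,0,0,3],
])

```text
time: 22.73
tcp_pos: [484.4, -343.0, 179.7]
ee_rot: [-3.124, -0.329, 0.0]
contact_force: [-0.2, -0.0, -0.5]
finger_gap: 85.1
```

Run:
```python
from meas import *
go(545.5,326.3,180,6.3)
im,d=vision.snapshot("side"); cv2.imwrite("pics/s6.png",cv2.resize(im[100:220,260:400],None,fx=5,fy=5,interpolation=cv2.INTER_CUBIC))
im,d=vision.snapshot("top"); cv2.imwrite("pics/t6.png",cv2.resize(im[190:275,330:420],None,fx=7,fy=7,interpolation=cv2.INTER_CUBIC))
```

```text
shift m [ 1.993e-01 -6.419e-01 -2.000e-04] turn deg [-0.02  0.01  5.73] | now [ 484.4 -343.   179.7] gap 85.1 t 22.73 F [-0.2 -0.  -0.5] psi 12.03
```

View pics/s6.png

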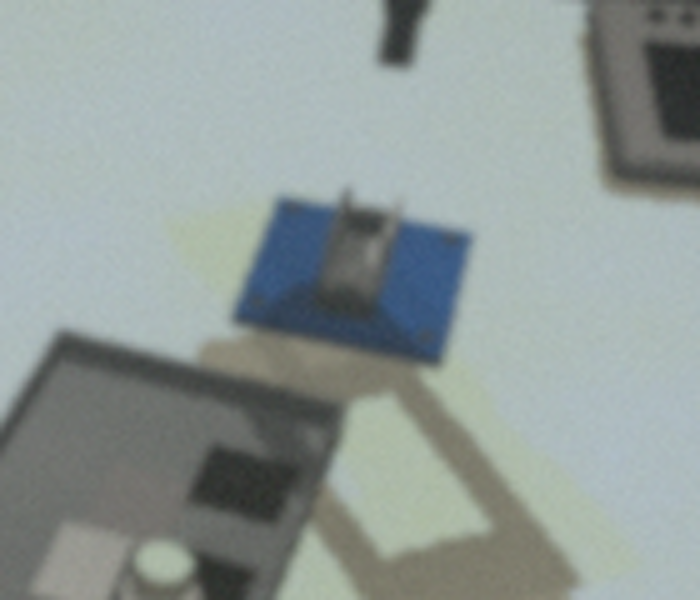

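View pics/t6.png

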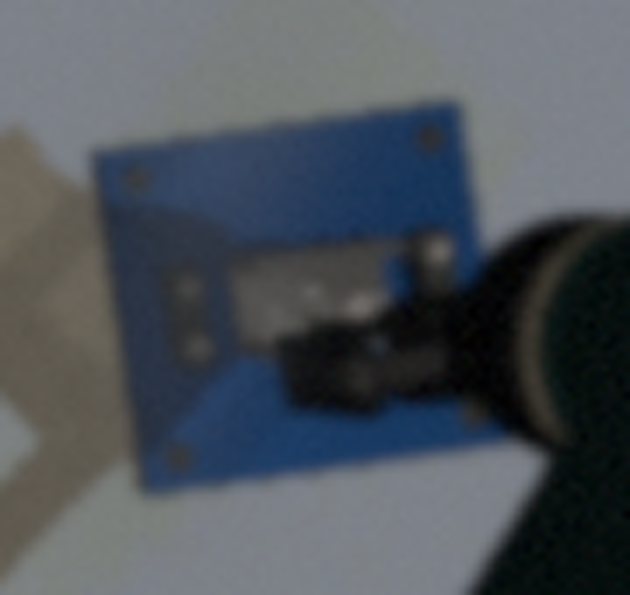

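The channel lies trough-up on the seat; I'll check its exact position once the arm is away. Next I fetch the can.

Request:
drive_tool([
  [0,0,0,0,0,0,5.7],
  [0,0.008,-0.038,0,0,0,0],
  [0,0.008,-0.038,0,0,0,0],
  [0,0.008,-0.038,0,0,0,0],
  [0,0.008,-0.038,0,0,0,0],
  [0,0.008,-0.038,0,0,0,0],
  [0,0.008,-0.038,0,0,0,0],
  [0,0.008,-0.038,0,0,0,0],
])

```text
time: 23.5
tcp_pos: [508.9, -70.7, 179.9]
ee_rot: [-3.136, -0.186, -0.0]
contact_force: [1.1, 0.0, 0.2]
finger_gap: 85.1
```

Run:
```python
from meas import *
go(545.5,326.3,180,6.3)
im,d=vision.snapshot("top"); cv2.imwrite("pics/t7.png",cv2.resize(im[190:275,330:420],None,fx=7,fy=7,interpolation=cv2.INTER_CUBIC))
V=im.max(2);p=cloud('top',d)
hsv=cv2.cvtColor(im,cv2.COLOR_BGR2HSV);b=np.zeros(V.shape,bool); b[218:247,359:389]=1
m=b&(hsv[...,1]<90)&(V>70); print(m.sum(),rect_from_mask('top',m,56)[0])
q=p[200:262,345:402].reshape(-1,3); q=q[q[:,2]>40]; print(len(q),cv2.minAreaRect(q[:,:2].astype(np.float32)))
for nm,bb in (('tin',(100,230,150,275)),('can',(100,185,150,230))):
    q=p[bb[1]:bb[3],bb[0]:bb[2]].reshape(-1,3); q=q[(q[:,2]>70)&(q[:,2]<130)]; print(nm,len(q),cv2.minAreaRect(q[:,:2].astype(np.float32)))
```

```text
shift m [ 8.330e-02 -3.899e-01 -1.000e-04] turn deg [-0.   -0.01  0.5 ] | now [508.9 -70.7 179.9] gap 85.1 t 23.5 F [1.1 0.  0.2] psi 6.8
410 ((485.02459716796875, -336.1792907714844), (44.72803497314453, 69.8237075805664), 7.186463832855225)
106 ((485.10369873046875, -344.4966735839844), (40.425472259521484, 60.598148345947266), 7.4973978996276855)
tin 246 ((446.5165710449219, 327.5822448730469), (38.50980758666992, 40.617149353027344), 84.90533447265625)
can 264 ((545.5703735351562, 326.4444885253906), (39.96802520751953, 41.46702575683594), 7.01108455657959)
```

View pics/t7.png

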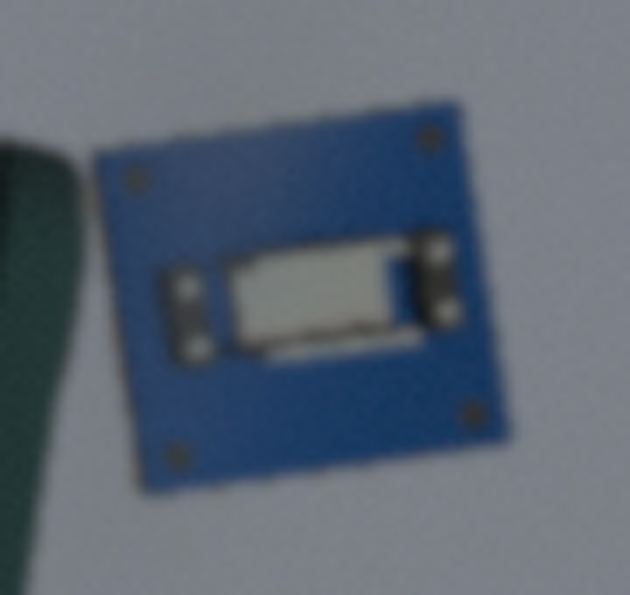

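Request:
drive_tool([
  [0,0.008,-0.038,0,0,0,0.5],
  [0,0.008,-0.038,0,0,0,0],
  [0,0.008,-0.038,0,0,0,0],
  [0,0.008,-0.038,0,0,0,0],
  [0,0.008,-0.038,0,0,0,0],
  [0,0.008,-0.038,0,0,0,0],
  [0,0.008,-0.038,0,0,0,0],
  [0,0.008,-0.038,0,0,0,0],
])

```text
time: 24.22
tcp_pos: [539.6, 238.5, 179.9]
ee_rot: [3.137, 0.173, 0.0]
contact_force: [0.9, -0.2, -0.0]
finger_gap: 85.1
```

Request:
drive_tool([
  [0,0,0,0,0,0,0],
  [0,0,0,0,0,0,0],
  [0,0,0,0,0,0,0],
])

```text
time: 24.47
tcp_pos: [539.3, 236.2, 179.5]
ee_rot: [3.136, 0.173, -0.001]
contact_force: [-0.1, -0.5, -0.4]
finger_gap: 85.5
```

Run:
```python
from meas import *
go(545.5,326.3,48.8,6.3)
```

```text
shift m [ 0.0162 -0.0889  0.1306] turn deg [0.04 0.05 0.01] | now [539.3 236.2 179.5] gap 85.5 t 24.47 F [-0.1 -0.5 -0.4] psi 6.31
```

Request:
drive_tool([
  [0,0.006,-0.033,0,0,0,0],
  [0,0.006,-0.033,0,0,0,0],
  [0,0.0042,-0.0229,0,0,0,0],
  [0,0,0,0,0,0,0],
  [0,0,0,0.02,0,0,0],
  [0,0,0,0.02,0,0,0],
  [0,0,0,0,0,0,0],
  [0,0,0,0,0,0,0],
])

```text
time: 25.13
tcp_pos: [545.4, 324.4, 139.0]
ee_rot: [3.136, 0.167, -0.005]
contact_force: [0.6, -0.3, 0.6]
finger_gap: 85.6
```

Run:
```python
from meas import *
go(545.5,326.3,49,6.3)
```

```text
shift m [ 0.0006 -0.002   0.09  ] turn deg [ 0.08  0.19 -0.19] | now [545.4 324.4 139. ] gap 85.6 t 25.13 F [ 0.6 -0.3  0.6] psi 6.11
```

Request:
drive_tool([
  [0,0,-0.0015,0.02,0,0,0],
  [0,0,0,0.03,0,0,0],
  [0,0,0,0.02,0,0,0],
  [0,0,0,0.012,0,0,0],
  [0,0,0,0.007,0,0,0],
  [0,0,0,0,0,0,0],
  [0,0,0,0,0,0,0],
  [0,0,0,0,0,0,0],
])

```text
time: 25.8
tcp_pos: [547.3, 328.7, 52.4]
ee_rot: [-3.136, -0.169, -0.004]
contact_force: [-0.3, 0.7, -0.4]
finger_gap: 85.2
```

Request:
drive_tool([
  [255,0,0,0,0,0,0],
  [255,0,0,0,0,0,0],
  [255,0,0,0,0,0,0],
  [255,0,0,0,0,0,0],
  [255,0,0,0,0,0,0],
  [255,0,0,0,0,0,0],
  [255,0,0,0,0,0,0],
], grip_force=40)

```text
time: 26.38
tcp_pos: [546.4, 328.4, 51.4]
ee_rot: [-3.137, -0.17, -0.001]
contact_force: [0.6, -0.9, 6.0]
finger_gap: 40.0
```

Request:
drive_tool([
  [255,0,0,-0.015,0,0,0],
  [255,0,0,-0.03,0,0,0],
  [255,0,0,-0.03,0,0,0],
  [255,0,0,-0.03,0,0,0],
  [255,0,0,-0.015,0,0,0],
  [255,0,0,0,0,0,0],
  [255,0,0,0,0,0,0],
], grip_force=50)

```text
time: 26.97
tcp_pos: [546.0, 328.4, 170.7]
ee_rot: [-3.137, -0.17, -0.001]
contact_force: [-0.4, -0.4, -3.9]
finger_gap: 39.7
```

Run:
```python
from meas import *
go(478,-109,170,6.3)
```

```text
shift m [-0.1147  0.4276  0.0005] turn deg [-0.02 -0.03 -0.11] | now [546.  328.4 170.7] gap 39.7 t 26.97 F [-0.4 -0.4 -3.9] psi 6.19
```

Request:
drive_tool([
  [255,-0.005,0.02,0,0,0,0],
  [255,-0.009,0.033,0,0,0,0],
  [255,-0.009,0.033,0,0,0,0],
  [255,-0.009,0.033,0,0,0,0],
  [255,-0.009,0.033,0,0,0,0],
  [255,-0.009,0.033,0,0,0,0],
  [255,-0.009,0.033,0,0,0,0],
  [255,-0.009,0.033,0,0,0,0],
])

```text
time: 27.63
tcp_pos: [503.0, 70.1, 168.3]
ee_rot: [-3.137, -0.17, 0.007]
contact_force: [-0.3, -0.1, -3.4]
finger_gap: 39.6
```

Request:
drive_tool([
  [255,-0.009,0.033,0,0,0,0],
  [255,-0.009,0.033,0,0,0,0],
  [255,-0.009,0.033,0,0,0,0],
  [255,-0.009,0.033,0,0,0,0],
  [255,-0.008,0.03,0,0,0,0],
  [255,-0.003,0.012,0,0,0,0],
  [255,0,0,0,0,0,0],
  [255,0,0,0,0,0,0],
])

```text
time: 28.3
tcp_pos: [476.2, -106.2, 169.2]
ee_rot: [-3.135, -0.166, 0.005]
contact_force: [0.1, 0.7, -3.2]
finger_gap: 39.6
```

Run:
```python
from meas import *
go(478.5,-109,52,6.3)
```

```text
shift m [0.0023 0.0033 0.1172] turn deg [-0.13  0.16 -0.24] | now [ 476.2 -106.2  169.2] gap 39.6 t 28.3 F [ 0.1  0.7 -3.2] psi 6.06
```

Request:
drive_tool([
  [255,0.0015,0.0025,0.02,0,0,0],
  [255,0,0,0.03,0,0,0],
  [255,0,0,0.03,0,0,0],
  [255,0,0,0.02,0,0,0],
  [255,0,0,0.007,0,0,0],
  [255,0,0,0,0,0,0],
  [255,0,0,0,0,0,0],
  [255,0,0,0,0,0,0],
])

```text
time: 28.97
tcp_pos: [480.4, -108.7, 64.8]
ee_rot: [3.136, 0.171, 0.003]
contact_force: [0.2, 0.6, -3.3]
finger_gap: 39.8
```

Run:
```python
from meas import *
go(478.5,-109,52,6.3)
```

```text
shift m [-0.0019  0.0001  0.0128] turn deg [ 0.04 -0.1  -0.07] | now [ 480.4 -108.7   64.8] gap 39.8 t 28.97 F [ 0.2  0.6 -3.3] psi 6.23
```

Request:
drive_tool([
  [255,-0.0015,0,0.004,0,0,0],
  [255,0,0,0.004,0,0,0],
  [255,0,0,0.002,0,0,0],
  [255,0,0,0.002,0,0,0],
  [255,0,0,0,0,0,0],
  [255,0,0,0,0,0,0],
])

```text
time: 29.47
tcp_pos: [477.9, -109.5, 52.1]
ee_rot: [3.137, 0.169, 0.001]
contact_force: [-2.5, -1.4, 2.1]
finger_gap: 39.4
```

Run:
```python
from meas import *
go(478.5,-109,52,6.3)
```

```text
shift m [ 0.0006 -0.0004  0.0001] turn deg [ 0.03 -0.02 -0.12] | now [ 477.9 -109.5   52.1] gap 39.4 t 29.47 F [-2.5 -1.4  2.1] psi 6.18
```

Contact felt. Releasing, rising and going for the tin.

Request:
drive_tool([
  [0,0,0,0,0,0,0],
  [0,0,0,0,0,0,0],
  [0,0,0,0,0,0,0],
  [0,0,0,0,0,0,0],
  [0,0,0,0,0,0,0],
  [0,0,0,0,0,0,0],
])

```text
time: 29.97
tcp_pos: [477.8, -109.0, 51.8]
ee_rot: [-3.137, -0.169, -0.0]
contact_force: [0.1, 1.0, 1.1]
finger_gap: 85.2
```

Request:
drive_tool([
  [0,0,0,-0.02,0,0,0],
  [0,0,0,-0.04,0,0,0],
  [0,0,0,-0.04,0,0,0],
  [0,0,0,-0.03,0,0,0],
  [0,0,0,0,0,0,1.3],
  [0,0,0,0,0,0,0],
  [0,0,0,0,0,0,0],
])

```text
time: 30.55
tcp_pos: [477.3, -108.9, 181.5]
ee_rot: [-3.138, -0.134, 0.001]
contact_force: [-0.2, -0.0, -0.1]
finger_gap: 85.3
```

Run:
```python
from meas import *
go(446,329.5,180,5)
```

```text
shift m [ 0.0063 -0.4395  0.0016] turn deg [-0.02  0.02 -0.09] | now [ 477.3 -108.9  181.5] gap 85.3 t 30.55 F [-0.2 -0.  -0.1] psi 4.91
```

Request:
drive_tool([
  [0,0.0006,-0.04,0,0,0,0],
  [0,0.0006,-0.04,0,0,0,0],
  [0,0.0006,-0.04,0,0,0,0],
  [0,0.0006,-0.04,0,0,0,0],
  [0,0.0006,-0.04,0,0,0,0],
  [0,0.0006,-0.04,0,0,0,0],
  [0,0.0006,-0.04,0,0,0,0],
  [0,0.0006,-0.04,0,0,0,0],
])

```text
time: 31.22
tcp_pos: [453.3, 211.6, 179.9]
ee_rot: [3.138, 0.135, -0.006]
contact_force: [1.4, -0.6, 0.6]
finger_gap: 85.3
```

Request:
drive_tool([
  [0,0.0006,-0.04,0,0,0,0],
  [0,0.0006,-0.04,0,0,0,0],
  [0,0,-0.0395,0,0,0,0],
  [0,0,0,0,0,0,0],
  [0,0,0,0.02,0,0,0],
  [0,0,0,0.02,0,0,0],
  [0,0,0,0,0,0,0],
  [0,0,0,0,0,0,0],
])

```text
time: 31.88
tcp_pos: [444.4, 327.9, 139.6]
ee_rot: [3.136, 0.134, -0.008]
contact_force: [0.6, -0.8, 0.2]
finger_gap: 85.3
```

Run:
```python
from meas import *
go(446,329.7,48.5,5)
im,d=vision.snapshot("top"); cv2.imwrite("pics/t8.png",cv2.resize(im[170:270,100:330],None,fx=3.4,fy=3.4,interpolation=cv2.INTER_CUBIC))
```

```text
shift m [ 0.0023 -0.0018  0.0911] turn deg [ 0.14  0.31 -0.1 ] | now [444.4 327.9 139.6] gap 85.3 t 31.88 F [ 0.6 -0.8  0.2] psi 4.9
```

View pics/t8.png

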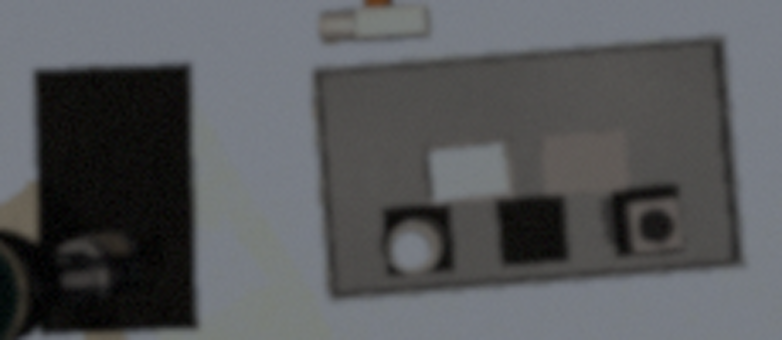

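The can is back on its square and the gripper is over the tin.

Request:
drive_tool([
  [0,0.0005,0,0.02,0,0,0],
  [0,0,0,0.03,0,0,0],
  [0,0,0,0.02,0,0,0],
  [0,0,0,0.012,0,0,0],
  [0,0,0,0.007,0,0,0],
  [0,0,0,0,0,0,0],
  [0,0,0,0,0,0,0],
  [0,0,0,0,0,0,0],
])

```text
time: 32.6
tcp_pos: [447.9, 329.8, 54.1]
ee_rot: [-3.138, -0.134, -0.003]
contact_force: [-0.5, 0.1, 0.0]
finger_gap: 85.2
```

Request:
drive_tool([
  [255,0,0,0,0,0,0],
  [255,0,0,0,0,0,0],
  [255,0,0,0,0,0,0],
  [255,0,0,0,0,0,0],
  [255,0,0,0,0,0,0],
  [255,0,0,0,0,0,0],
  [255,0,0,0,0,0,0],
], grip_force=40)

```text
time: 33.18
tcp_pos: [447.2, 329.4, 53.5]
ee_rot: [-3.138, -0.134, -0.001]
contact_force: [-0.6, -1.6, 5.6]
finger_gap: 39.6
```

Request:
drive_tool([
  [255,0,0,-0.015,0,0,0],
  [255,0,0,-0.03,0,0,0],
  [255,0,0,-0.03,0,0,0],
  [255,0,0,-0.03,0,0,0],
  [255,0,0,-0.015,0,0,0],
  [255,0,0,0,0,0,0],
  [255,0,0,0,0,0,0],
], grip_force=50)

```text
time: 33.77
tcp_pos: [446.9, 329.5, 173.0]
ee_rot: [-3.138, -0.134, -0.001]
contact_force: [-0.8, 0.0, -3.6]
finger_gap: 40.1
```

Run:
```python
from meas import *
go(468.3,-14.8,170,5)
```

```text
shift m [-0.008   0.3448  0.0028] turn deg [-0.03 -0.06 -0.11] | now [446.9 329.5 173. ] gap 40.1 t 33.77 F [-0.8  0.  -3.6] psi 4.89
```

Request:
drive_tool([
  [255,-0.001,0.02,0,0,0,0],
  [255,-0.001,0.035,0,0,0,0],
  [255,-0.001,0.035,0,0,0,0],
  [255,-0.001,0.035,0,0,0,0],
  [255,-0.001,0.035,0,0,0,0],
  [255,-0.001,0.035,0,0,0,0],
  [255,-0.001,0.035,0,0,0,0],
  [255,-0.001,0.035,0,0,0,0],
])

```text
time: 34.43
tcp_pos: [459.4, 63.1, 170.7]
ee_rot: [-3.138, -0.134, 0.007]
contact_force: [0.1, -0.3, -3.1]
finger_gap: 40.2
```

Request:
drive_tool([
  [255,0,0.035,0,0,0,0],
  [255,0,0.03,0,0,0,0],
  [255,0,0.015,0,0,0,0],
  [255,0,0,0,0,0,0],
  [255,0,0,0.02,0,0,0],
  [255,0,0,0,0,0,0],
  [255,0,0,0,0,0,0],
  [255,0,0,0,0,0,0],
])

```text
time: 35.1
tcp_pos: [467.3, -14.2, 152.2]
ee_rot: [-3.138, -0.135, 0.004]
contact_force: [0.0, -0.5, -3.0]
finger_gap: 40.4
```

Run:
```python
from meas import *
go(468.7,-14.8,54.5,5)
```

```text
shift m [0.0015 0.0008 0.0977] turn deg [-0.05  0.13 -0.07] | now [467.3 -14.2 152.2] gap 40.4 t 35.1 F [ 0.  -0.5 -3. ] psi 4.93
```

Request:
drive_tool([
  [255,0,0.0005,0.02,0,0,0],
  [255,0,0,0.03,0,0,0],
  [255,0,0,0.02,0,0,0],
  [255,0,0,0.012,0,0,0],
  [255,0,0,0.006,0,0,0],
  [255,0,0,0,0,0,0],
  [255,0,0,0,0,0,0],
  [255,0,0,0,0,0,0],
])

```text
time: 35.77
tcp_pos: [469.3, -15.5, 65.8]
ee_rot: [3.138, 0.134, 0.003]
contact_force: [0.9, -0.1, -2.2]
finger_gap: 40.2
```

Run:
```python
from meas import *
go(468.7,-14.8,54.3,5)
```

```text
shift m [-0.0006 -0.0007  0.0115] turn deg [ 0.02 -0.11 -0.09] | now [469.3 -15.5  65.8] gap 40.2 t 35.77 F [ 0.9 -0.1 -2.2] psi 4.91
```

Request:
drive_tool([
  [255,0,0,0.004,0,0,0],
  [255,0,0,0.003,0,0,0],
  [255,0,0,0.002,0,0,0],
  [255,0,0,0.0015,0,0,0],
  [255,0,0,0,0,0,0],
  [255,0,0,0,0,0,0],
])

```text
time: 36.27
tcp_pos: [468.4, -15.6, 54.6]
ee_rot: [-3.139, -0.134, -0.0]
contact_force: [-1.2, -0.1, 2.5]
finger_gap: 40.2
```

Contact felt. Releasing, rising, then backing off for the check.

Request:
drive_tool([
  [0,0,0,0,0,0,0],
  [0,0,0,0,0,0,0],
  [0,0,0,0,0,0,0],
  [0,0,0,0,0,0,0],
  [0,0,0,0,0,0,0],
  [0,0,0,0,0,0,0],
])

```text
time: 36.77
tcp_pos: [468.3, -15.5, 54.3]
ee_rot: [-3.139, -0.134, 0.0]
contact_force: [0.1, 0.6, 0.3]
finger_gap: 85.2
```

Request:
drive_tool([
  [0,0,0,-0.02,0,0,0],
  [0,0,0,-0.04,0,0,0],
  [0,0,0,-0.04,0,0,0],
  [0,0,0,-0.04,0,0,0],
  [0,0,-0.03,0,0,0,0],
  [0,0,-0.04,0,0,0,0],
  [0,0,-0.04,0,0,0,0],
  [0,0,-0.04,0,0,0,0],
])

```text
time: 37.43
tcp_pos: [455.3, 135.2, 194.9]
ee_rot: [-3.139, -0.132, -0.002]
contact_force: [0.8, -1.6, -0.1]
finger_gap: 85.5
```

Request:
drive_tool([
  [0,0,-0.04,0,0,0,0],
  [0,0,-0.04,0,0,0,0],
  [0,0,-0.04,0,0,0,0],
  [0,0,0,0,0,0,0],
  [0,0,0,0,0,0,0],
  [0,0,0,0,0,0,0],
])

```text
time: 37.93
tcp_pos: [444.8, 253.1, 194.1]
ee_rot: [3.138, 0.136, -0.001]
contact_force: [0.4, -0.4, -0.8]
finger_gap: 85.2
```

Run:
```python
from meas import *
a0=np.load('top0.npz')
im,d=vision.snapshot("top"); cv2.imwrite("pics/t9.png",cv2.resize(im[90:275,90:420],None,fx=2.4,fy=2.4,interpolation=cv2.INTER_CUBIC))
ims,_=vision.snapshot("side"); cv2.imwrite("pics/s9.png",cv2.resize(ims[120:280,200:380],None,fx=4,fy=3.7))
for dd in (a0['d'],d):
    p=cloud('top',dd)
    for (nm,b,lo,hi) in [('spray',(205,225,242,255),75,200),('tin',(242,225,274,255),75,200),('can',(274,222,306,250),75,200),('tube',(222,205,255,230),30,60),('chan',(345,200,402,262),40,90)]:
        q=p[b[1]:b[3],b[0]:b[2]].reshape(-1,3); q=q[(q[:,2]>lo)&(q[:,2]<hi)]
        if len(q): print(nm,len(q),[np.round(t,1) for t in cv2.minAreaRect(q[:,:2].astype(np.float32))],q[:,2].mean().round(1))
go(0,0,0,0)
```

```text
spray 192 [array([460.4,  76.3]), array([38.9, 38.6]), np.float64(44.3)] 99.7
tin 194 [array([469. , -15.1]), array([38.4, 38.5]), np.float64(45.8)] 102.2
can 240 [array([ 477.9, -108.6]), array([39.9, 40.1]), np.float64(7.8)] 95.4
tube 323 [array([517.3,  35.7]), array([39.6, 59.6]), np.float64(7.2)] 43.2
spray 190 [array([460.2,  76.3]), array([39. , 38.6]), np.float64(43.8)] 99.7
tin 197 [array([467.8, -15.1]), array([38.8, 38.3]), np.float64(26.9)] 102.4
can 237 [array([ 477.2, -109.6]), array([40. , 39.7]), np.float64(6.6)] 95.5
tube 320 [array([517.4,  35.9]), array([39.5, 59.8]), np.float64(7.3)] 43.4
chan 105 [array([ 485.4, -344.1]), array([40.2, 61. ]), np.float64(7.4)] 53.3
shift m [-0.4647  0.2138  0.1946] turn deg [0.03 0.04 4.81] | now [445.2 252.2 194.2] gap 85.7 t 38.03 F [0.1 0.1 0.1] psi 4.81
```

View pics/t9.png

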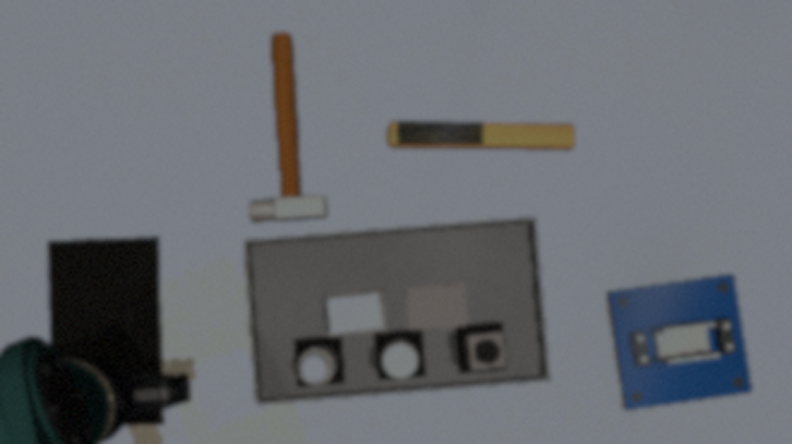

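View pics/s9.png

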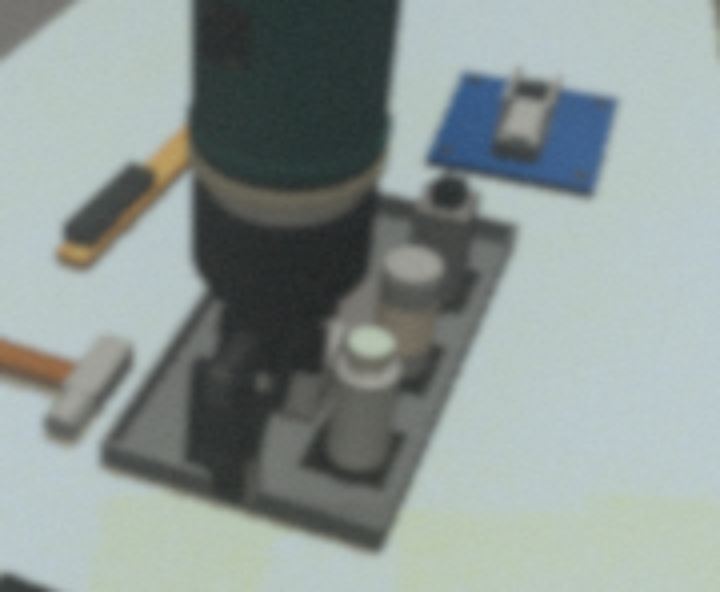

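All three containers stand within about 1.5 mm of where they started. The channel lies trough-up on the seat, and the arm is clear at z ≈ 194 mm. Handing in.

```bash
python3 -c "
from rig import order
print(order.sign_off())"
```

```text
the job is handed in; nothing more can be done
None
```

I moved the tin and the can to the mat and laid the channel open side up on the jig's seat. I then put both containers back, can first, and handed the job in at about 38 s of the 115 s allowed. Sign-off gives no verdict, so the results below are from my own last camera checks:

- **Containers:** the tin and can stand upright about 1.2 mm from where they started. The spray can never moved (0.2 mm, within measuring noise).
- **Channel:** its centre is about 1 mm from the seat's, and its direction agrees with the jig's within about 1° (7.4° against 8.2°). Its top reads 53 mm, against 56 mm nominal. I put that down to depth noise, since contact was felt at the expected height.
- **Left alone:** the tube moved about 0.2 mm, within noise. The hammer and brush look unmoved in the pictures, but I didn't measure them.
- **Robot:** the gripper was open, about 194 mm up and touching nothing. The highest contact force reported after any move was about 9 N.

One colour-mask measurement of the channel on the jig disagreed, putting it 7 mm off along y. That mask had also caught part of the bright stops, so I relied on the depth readings, which agreed with each other and with where the gripper set it down.

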